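# Index the seed carousel at the sowing bench

### The job

Bring the seed carousel to its sowing position: swing the clamp lever over to free the carriage, slide the carriage along its rail until its pointer lines up with the pointed mark on the bench (not the round stud), and swing the lever fully back to lock it. Then turn the carousel until the jar with the tall knob on its lid stands at the front, directly over the carriage's pointer, and finish while still gripping the carousel so that it is held still there. Leave the loose things around it where they are.

Things in the scene. Friction and masses are not known exactly. Their poses are not given: they have to be found in the camera images.
- rail: fixed rail unit lying on the bench, 100 wide (its x), 740 long (its y), 30 high, black end blocks 40 high. Origin: centre of its underside. Its y axis is the sliding direction, its -x side is the front (towards the robot). The carriage plate (140 x 380 mm, top 49 mm above the bench) rides on it.
- carriage (a joint): position of the carriage along the rail, m, growing along the rail's +y; end stops at -0.15 and 0.15. Sliding it when unlocked takes about 3 N plus 8 N per m/s; locked it will not slide.
- pointer (a point): tip of the dark steel pointer, 20 wide and tapering, that sticks out from the carriage's front edge towards the robot, 46 mm above the bench, under the carousel's front.
- mark: the pointed mark: dark steel block 40 wide, 64 long, 49 high, tapering to a point at its rail end, fixed to the bench in front of the rail, the point 10 mm from the carriage pointer's line of travel. Origin: at bench level under its point. Its axes are parallel to the rail's. A round-headed stud (36 mm head, 46 high) stands in the other such place and is not the mark.
- lever (a joint): clamp lever on the carriage; its axis is parallel to the rail's y, 55 mm above the bench, 220 mm to the -y side of the carousel's axis. 0 = locked (stop, leans 0.6 rad from upright towards the rail's -x, the robot), 1.2 = free (stop, leans as far to +x). It clamps below about 0.3, stays where it is left, and takes about 1 N (free) to 8 N (clamping) at the ball.
- ball (a point): centre of the black ball, 28 mm in diameter, at the end of the lever, 90 mm from the lever's axis (129 mm above the bench at both stops, 145 mm when upright). It may be gripped from above and used to swing the lever and to drag the carriage.
- carousel: turntable on the carriage, 216 in diameter, turning about the vertical through its origin (63 mm above the bench), no stops, light friction (0.05 N m): stays where left. Five amber jars, 46 in diameter, fixed to it 75 mm from the axis, 72 degrees apart; four have flat lids, tops 140 to 150 mm above the bench. The jar with the tall knob lies on its own -x side of the axis.
- knob_top (a point): top centre of the knob on the lid of the one jar that has a knob: plain upright metal cylinder 22 in diameter, 34 high, its top 190 mm above the bench, on the jar's axis. The lid under it is 156 mm above the bench. The knob spins freely about its own axis, like a crank grip, so it can be led round without turning the gripper.
- front (a point): the point of the carriage where knob_top belongs: 75 mm in front of the carousel's axis, in line with the carriage pointer, 190 mm above the bench. It moves with the carriage.
- tin: small loose open steel tin, 40 in diameter, 50 high, standing on the bench close behind the rail near the lever; bystander, origin at its underside.
- pot: loose terracotta pot, 90 in diameter, 80 high; bystander, origin at its underside.
- dibber: loose thin steel pricking-out tool with a wooden handle, 200 long, lying on the bench; bystander.
- bowl: loose blue bowl, 110 in diameter, 45 high, behind the rail; bystander.
- spray: loose white bottle, 70 in diameter, 190 high, on the right; bystander.
- seedjar: loose amber jar with metal lid, 50 in diameter, 80 high, standing on the bench behind the rail, not on the carousel; bystander.
Mind the look-alikes: they are no part of the job. What is shaped like the mark but pink or red is not meant.

How it is judged:
By the outcome, as a careful person would: the job done as asked, in the order asked, and still so for the second after the job is handed in, while the arm keeps its last pose, push and grip.
It also fails if it takes over 62 s, if anything falls off the work surface, if the arm or the gripper's body presses on something with over 40 N, if the wrist force passes 120 N, or if a joint passes its speed limit or range.

### The arm

A 6-joint arm with a two-finger parallel gripper is mounted at the origin on the work surface. World frame = base frame: x ahead of the robot, y to its left, z up, the work surface at z = 0. Lengths are in m, angles in rad, forces in N, time in s.
With the tool pointing down it reaches from about 0.4 to 0.825 m from the base axis. Payload 7 kg.
Tool frame: the origin (TCP) lies on the centre line of the jaws, within the pads' length; the fingertips stand 14 mm ahead of it and the grasp point (between the pads) lies 5 mm behind it; z points along the fingers, y is the line along which they close (so a half turn about z gives the same grasp; the last joint's range is limited). The gripper opens to 88 mm and grips with 3 to 60 N. Pads are 19 mm wide; open, the fingers measure 130 mm over their backs; the gripper's body (78 mm by 193 mm) begins 47 mm behind the grasp point.
Start: joints at [-0.913, 0.359, 0.012, 0, -1.224, -0.288], TCP at [0.244, -0.629, 0.241] pointing down, gripper open.
Joint ranges: [-3.07, 3.07], [-1.43, 2.12], [-1.02, 1.25], [-3.03, 1.67], [-3.05, -0], [-3.03, 3.03]. Speed limits (rad/s): [2.39, 2.39, 3.01, 3.14, 3.14, 3.14].

### API

Orientations are given as [roll, pitch, yaw] about the fixed x, y, z axes, in that order (R = Rz(yaw) Ry(pitch) Rx(roll)).
In Python, from station import arm gives the robot as it stands.
- The arm moves only by the tool move_arm, never from a script. Its argument "rows" is a list of rows, each an object with "translation": the shift along the tool's x, y, z in cm, a list of three; "rot": the turn, a rotation vector about the tool's x, y, z in degrees, a list of three; "hand": the closure, from 0 (fully open) to 1 (shut). A call has 1 to 8 rows; each row is the pose to reach, as a shift and turn from the pose commanded when the call began, along the tool's axes at that moment; what a row does not reach only later rows make up. A row lasts 1/12 s, in which the tool goes at most 41.7 mm and 7.16 degrees, less where a joint would pass 70% of its speed; a pose out of reach is approached as far as the arm can. A call with a gripper value outside its range is refused whole. The fingers move at their own pace and stop on an object; "squeeze" is the grip in N (left out, the last holds). Time passes only in rows, so rows that repeat a pose let the fingers close. It gives the time, the measured TCP pose, the force, the opening and the grip force at its end, in the units of the state.
- arm.get_state(): the state, without advancing time (a new reading comes with each control period).
- arm.grab_frame(name): name is "scene" or "top"; returns (picture, depth): 400x640x3 uint8, red, green, blue; 400x640 float32, m along the optical axis (not along the pixel's ray), 0 where there is no reading.
- arm.camera_params(name): a dict with "vfov" (degrees; the focal length in pixels is half the picture's height over the tangent of half this angle, whatever the lens; pixels are square), "cx", "cy" (the principal point, pixels), "position" and "orientation" of the camera in the world. Camera axes: x right, y down, z forward; pixel columns grow to the right and rows downward; lengths in m; the calibration is good to about 2 mm. A picture is of the moment at which its call begins. camera_params takes no time and is no camera call.
- arm.job_done(): hands the job in; it is judged then, once.
Trained networks look in the newest picture that a camera, given by its name, has taken for a name from the list of things; names that differ only in an ending like _2 or _b are one class to them, and where a whole thing is asked for, a point or a joint stands for the part that bears it (a point fixed in the world has none). Each returns a list of dicts, best first, with "p" (0 to 1); they miss things now and then, are a little off and sometimes report something else, mostly with a low value. They report only what shows in the picture. A call takes as long as a camera call. They do not tell look-alikes from the thing itself.
- arm.search_frame(label, camera): "point" ([x, y, z] in m, in the coordinates of the camera as it stood for that picture, good to about 4 mm: the middle of the surface that is visible of it).
- arm.pinpoint(label, camera): "point" ([x, y, z] in m, in the coordinates of the camera as it stood for that picture, good to about 4 mm: a listed point, or the origin of a listed thing).
The state is a dict: "t": time; "q": joint angles; "qd": joint speeds; "joint_efforts": joint torques, N m; "eef_pos": TCP position; "ee_rot": TCP orientation; "force": force on the tool from outside, world axes, zero at the start; "moment": the same for the moment, N m; "width": finger opening in m; "gripper_force": force on a finger pad.
Only numpy, scipy, OpenCV 4.12 (cv2) and the standard library are available. Lean on these libraries where they do the work, as an engineer would, in place of code of your own. Each camera call takes 0.05 s, during which the arm holds its last target. There are 200 camera calls.

## Working session

There is one attempt and no reset: what is moved stays moved. The work goes in short steps, Python scripts to look and compute and a tool call to move; the robot and the scene stay as the last step left them, time stands still between calls to the robot, and variables do not carry over. Pictures are saved under pics/ and viewed, at most 10 in all, crops included, and the job is handed in when it is done.

Besides the shell and the picture viewer there is one more tool, called after "Call:" as name(argument=value, ...), one argument or row to a line, values as JSON. move_arm: Moves the arm, as the interface text tells. Its arguments: {"type":"object","properties":{"rows":{"type":"array","items":{"type":"object","properties":{"translation":{"type":"array","items":{"type":"number"}},"rot":{"type":"array","items":{"type":"number"}},"hand":{"type":"number"}}}},"squeeze":{"type":"number"}},"required":["rows"]}

```bash
mkdir -p pics; cat > h.py <<'E'
from station import arm
import numpy as np, cv2
from scipy.spatial.transform import Rotation as R
def cam(n):
    p=arm.camera_params(n); o=np.array(p["orientation"],float)
    M=R.from_euler('xyz',o).as_matrix() if o.size==3 else (o if o.shape==(3,3) else R.from_quat(o).as_matrix())
    return p,200/np.tan(np.radians(p["vfov"])/2),M,np.array(p["position"])
def w(n,pt):
    p,f,M,c=cam(n); return M@np.array(pt)+c
def px(n,X):
    p,f,M,c=cam(n); v=M.T@(np.array(X)-c); return np.round([p["cx"]+f*v[0]/v[2],p["cy"]+f*v[1]/v[2]],1)
def pin(l,n,k=2,fn='pinpoint'):
    for d in getattr(arm,fn)(l,n)[:k]:
        X=w(n,d["point"]); print(l,n,fn[0],round(d["p"],2),X.round(4),px(n,X))
def tool(dx):
    s=arm.get_state(); return R.from_euler('xyz',s["ee_rot"]).as_matrix().T@np.array(dx)*100
E
python3 - <<'E'
from h import *
for n in("scene","top"):
    im,d=arm.grab_frame(n); cv2.imwrite(f"pics/{n}0.png",im[:,:,::-1]); np.save(f"pics/{n}0d.npy",d)
    print(arm.camera_params(n))
    for l in("rail","pointer","mark","ball","carousel","knob_top","front","tin","lever","carriage"): pin(l,n)
print(arm.get_state())
E
```

```text
{'vfov': 46.30665009120427, 'cx': 323.1598357384743, 'cy': 199.39432249097726, 'position': array([ 1.49990235, -0.50358803,  0.90832323]), 'orientation': array([-2.18907033, -0.00252123,  1.11904321])}
rail scene p 0.92 [ 0.5708 -0.0387 -0.0042] [326.7 247.5]
mark scene p 0.59 [0.3543 0.2819 0.0035] [381.3 182.8]
mark scene p 0.58 [ 0.2509  0.2963 -0.0032] [369.7 169.5]
ball scene p 0.49 [ 0.5067 -0.173   0.1338] [273.3 210. ]
knob_top scene p 0.58 [ 0.5771 -0.0305  0.1898] [330.9 193.7]
front scene p 0.87 [0.499  0.0511 0.1885] [344.1 173.2]
tin scene p 0.68 [ 0.5773 -0.0294  0.1888] [331.3 193.9]
tin scene p 0.6 [ 6.697e-01 -2.449e-01  4.000e-04] [272.8 291.3]Traceback (most recent call last):
  File "<stdin>", line 5, in <module>
  File "h.py", line 13, in pin
    for d in getattr(arm,fn)(l,n)[:k]:
             ~~~~~~~~~~~~~~~^^^^^
ValueError: it knows: ball, bowl, carousel, dibber, front, knob_top, mark, pointer, pot, rail, seedjar, spray, tin
```

```bash
python3 - <<'E'
from h import *
n="top"
im,d=arm.grab_frame(n); cv2.imwrite(f"pics/{n}0.png",im[:,:,::-1]); np.save(f"pics/{n}0d.npy",d)
print(arm.camera_params(n))
for l in("rail","pointer","mark","ball","carousel","knob_top","front","tin","bowl","spray","seedjar","pot","dibber"): pin(l,n)
print(arm.get_state())
E
```

```text
{'vfov': 48.72736752996967, 'cx': 316.7233106524439, 'cy': 194.4513138975521, 'position': array([ 0.25076312, -0.04173642,  1.27354377]), 'orientation': array([-2.93690024,  0.00304569, -1.5193885 ])}
rail top p 0.95 [ 0.5642 -0.0325  0.0019] [320.4 178.1]
pointer top p 0.8 [0.4314 0.0526 0.0464] [287.8 218.7]
mark top p 0.86 [0.4286 0.1966 0.0038] [239.2 219.4]
mark top p 0.81 [ 0.3557  0.2853 -0.0027] [206.8 243.1]
ball top p 0.48 [ 0.5033 -0.1698  0.1266] [371.1 191.7]
knob_top top p 0.39 [ 0.5725 -0.0296  0.1885] [319.7 157.4]
front top p 0.93 [0.4982 0.0462 0.189 ] [288.2 184.2]
tin top p 0.63 [ 6.622e-01 -2.440e-01 -2.000e-04] [392.2 150.1]
bowl top p 0.74 [0.7769 0.0573 0.0009] [294.5 109.4]
spray top p 0.8 [ 0.4646 -0.4816 -0.002 ] [472.7 219.2]
spray top p 0.42 [0.4953 0.0498 0.1898] [286.7 185.2]
seedjar top p 0.62 [ 0.744  -0.032  -0.0017] [323.1 121.2]
pot top p 0.95 [0.3458 0.3976 0.0007] [167.4 244.5]
dibber top p 0.53 [ 0.2919 -0.3038 -0.0029] [411.  276.2]
dibber top p 0.35 [ 0.5652 -0.0315  0.006 ] [320.  177.4]
{'t': 1.15, 'q': array([-9.12873176e-01,  3.58635831e-01,  1.18928710e-02, -7.71637302e-06,
       -1.22410847e+00, -2.88091059e-01]), 'qd': array([-0.0001257 ,  0.00071967,  0.00013492, -0.00212464, -0.00196406,
        0.00016762]), 'joint_efforts': array([-5.14014700e-04, -5.82403672e+01,  2.93298072e+01,  7.00262994e+00,
        1.23363463e-02, -2.77271403e-05]), 'eef_pos': array([ 0.24395239, -0.62934408,  0.24053356]), 'ee_rot': array([ 3.14153776e+00, -8.69903501e-06, -2.77176318e+00]), 'force': array([-0.00327639, -0.02423545,  0.10909152]), 'moment': array([-0.00784316,  0.02039649,  0.04463377]), 'gripper_force': 0.0, 'width': 0.08758523956636591}
```

View pics/scene0.png

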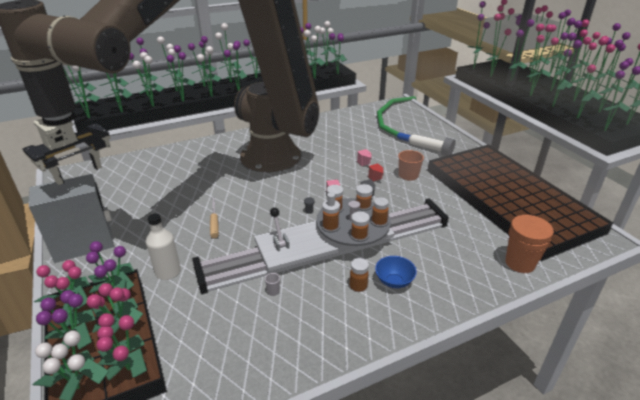

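View pics/top0.png

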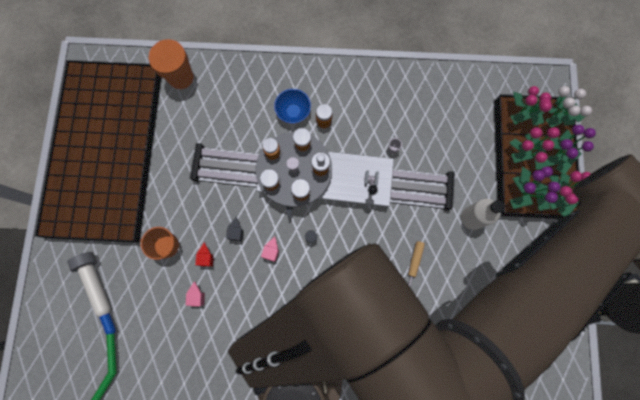

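The top view shows the dark pointed block at (235,230), pink ones at (271,248) and (194,294), a red one at (204,254) and the dark round stud at (311,238). The dark pointed block next to the pointer's line fits the mark. The tall knob is at (320,158), and the ball is at (372,190), leaning towards the robot. I'll confirm both in an enlarged crop.

```bash
python3 - <<'E'
from h import *
im=cv2.imread("pics/top0.png")
cv2.imwrite("pics/crop.png",cv2.resize(im[130:262,210:400],None,fx=4.2,fy=4.2,interpolation=cv2.INTER_CUBIC))
d=np.load("pics/top0d.npy"); p,f,M,c=cam("top")
v,u=np.mgrid[0:400,0:640]; P=np.stack([(u-p["cx"])/f*d,(v-p["cy"])/f*d,d],-1)@M.T+c
# black end blocks (height ~40) and plate (49)
g=cv2.cvtColor(im,cv2.COLOR_BGR2GRAY)
m=(g<60)&(abs(P[...,2]-.04)<.012)
for a,b in((185,210),(440,460)):
    k=m.copy(); k[:,:a]=0;k[:,b:]=0;k[:140]=0;k[212:]=0
    q=np.argwhere(k)[:,::-1].astype(np.float32); print("end",len(q),P[k].mean(0).round(4),np.median(P[k],0).round(4), cv2.minAreaRect((P[k][:,:2]*1000).astype(np.float32)))
k=(abs(P[...,2]-.049)<.006)&(g>120); k[:,:325]=0;k[:,400:]=0;k[:140]=0;k[212:]=0
print("plate",k.sum(),cv2.minAreaRect((P[k][:,:2]*1000).astype(np.float32)))
for lo,hi,r in((.172,.2,"knob"),):
    k=(P[...,2]>lo)&(P[...,2]<hi);k[:,:250]=0;k[:,340:]=0;k[210:]=0; print(r,k.sum(),P[k].mean(0).round(4))
k=(P[...,2]>.115)&(P[...,2]<.15)&(g<70);k[:,:350]=0;k[:,390:]=0;k[210:]=0;print("ball",k.sum(),P[k].mean(0).round(4))
k=(abs(P[...,2]-.049)<.008)&(g<110);k[:,:220]=0;k[:,250:]=0;k[:210]=0;k[245:]=0
q=P[k][:,:2];print("mark",k.sum(),q.mean(0),q[q[:,0].argsort()[-5:]].round(4).tolist(),cv2.minAreaRect((q*1000).astype(np.float32)))
pin("pointer","top");pin("mark","top",4);pin("ball","top",3);pin("knob_top","top");pin("front","top")
arm.grab_frame("scene");pin("pointer","scene");pin("mark","scene",4);pin("ball","scene",3);pin("carousel","scene")
E
```

```text
end 215 [0.586  0.3304 0.0385] [0.5851 0.3303 0.0387] ((587.2471923828125, 330.9493103027344), (17.34428596496582, 106.6065673828125), 85.87740325927734)
end 231 [ 0.5386 -0.4026  0.0392] [ 0.5379 -0.4026  0.0392] ((539.5466918945312, -403.1954040527344), (18.246305465698242, 106.55052185058594), 85.60826873779297)
plate 2623 ((584.6001586914062, -149.9095001220703), (203.40127563476562, 193.2122039794922), 86.24711608886719)
knob 67 [ 0.5713 -0.0306  0.187 ]
ball 62 [ 0.5065 -0.1713  0.1408]
mark 250 [0.39174456 0.20151255] [[0.4236, 0.1954], [0.425, 0.2026], [0.4253, 0.2], [0.4284, 0.2007], [0.4287, 0.1981]] ((397.8121337890625, 201.89695739746094), (39.317230224609375, 62.03587341308594), 88.4730453491211)
pointer top p 0.8 [0.4314 0.0526 0.0464] [287.8 218.7]
mark top p 0.86 [0.4286 0.1966 0.0038] [239.2 219.4]
mark top p 0.81 [ 0.3557  0.2853 -0.0027] [206.8 243.1]
mark top p 0.65 [0.3855 0.0849 0.0045] [276.5 236.1]
mark top p 0.52 [ 0.2429  0.2946 -0.0075] [200.  282.8]
ball top p 0.48 [ 0.5033 -0.1698  0.1266] [371.1 191.7]
knob_top top p 0.39 [ 0.5725 -0.0296  0.1885] [319.7 157.4]
front top p 0.93 [0.4982 0.0462 0.189 ] [288.2 184.2]
mark scene p 0.7 [0.353  0.2793 0.0045] [380.5 182.5]
mark scene p 0.58 [ 0.2486  0.2971 -0.0008] [369.6 168.6]
ball scene p 0.65 [ 0.5078 -0.1734  0.1296] [273.4 211.4]
ball scene p 0.25 [ 0.6689 -0.2447 -0.0008] [272.9 291.4]
carousel scene p 0.82 [0.5722 0.0437 0.0638] [352.4 222.1]
```

View pics/crop.png

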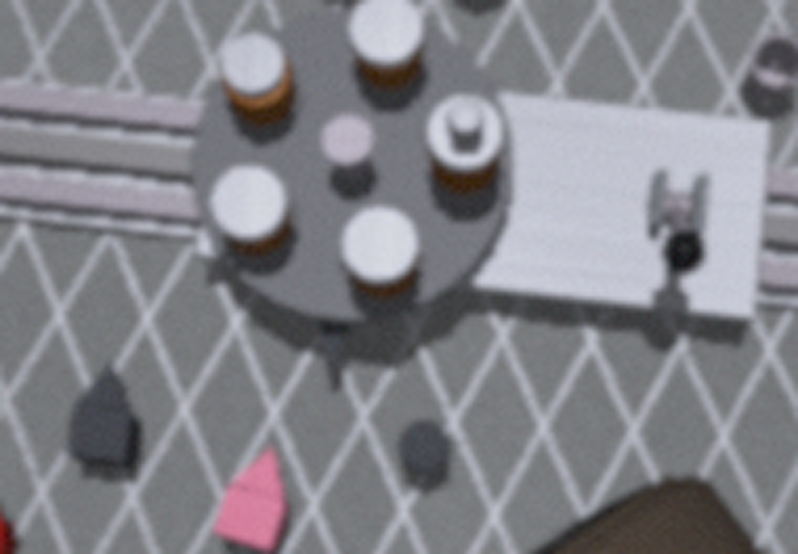

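The crop confirms it: the dark pointed block has its tip at crop (108,372), the pink one at (265,500) is a decoy, and the stud at (425,450) is round. The knob is on the jar at crop (465,130), and the ball is at (685,250). By the end blocks the rail is yawed about -3.7°. The carriage has to go about +145 mm.

Call:
move_arm(
  rows=[
    {"translation": [-4, 3.2, 0], "rot": [0, 0, 5], "hand": 0},
    {"translation": [-8, 6.5, 0], "rot": [0, 0, 10], "hand": 0},
    {"translation": [-11, 9, 0], "rot": [0, 0, 15], "hand": 0},
    {"translation": [-14, 11.3, 0], "rot": [0, 0, 20], "hand": 0},
    {"translation": [-17, 13.8, 0], "rot": [0, 0, 24.9], "hand": 0},
    {"translation": [-20, 16.2, 0], "rot": [0, 0, 24.9], "hand": 0},
    {"translation": [-23, 18.6, 0], "rot": [0, 0, 24.9], "hand": 0},
    {"translation": [-26, 21, 0], "rot": [0, 0, 24.9], "hand": 0},
  ],
  squeeze=20,
)

```text
t: 2.32
eef_pos: [0.4106, -0.3385, 0.2409]
ee_rot: [-3.141, 0.001, 3.077]
force: [1.3, 0.1, -0.2]
width: 0.0878
gripper_force: 0.0
```

```bash
python3 - <<'E'
from h import *
s=arm.get_state();print(s["t"],s["eef_pos"],s["ee_rot"],s["q"].round(2));print(tool(np.array([.506,-.172,.2405])-s["eef_pos"]))
E
```

```text
2.3167 [ 0.41062937 -0.33854534  0.24094665] [-3.14133526e+00  7.98760533e-04  3.07666644e+00] [-0.32  0.12 -0.3   0.   -1.15 -1.31]
[-8.43637354 17.23822688  0.04696684]
```

Call:
move_arm(
  rows=[
    {"translation": [-1.7, 3.4, 0], "rot": [0, 0, 0], "hand": 0},
    {"translation": [-3.4, 6.9, 0], "rot": [0, 0, 0], "hand": 0},
    {"translation": [-5.1, 10.4, 0], "rot": [0, 0, 0], "hand": 0},
    {"translation": [-6.8, 13.8, 2], "rot": [0, 0, 0], "hand": 0},
    {"translation": [-8.4, 17.2, 4], "rot": [0, 0, 0], "hand": 0},
    {"translation": [-8.4, 17.2, 4], "rot": [0, 0, 0], "hand": 0},
    {"translation": [-8.4, 17.2, 4], "rot": [0, 0, 0], "hand": 0},
  ],
)

```text
t: 2.9
eef_pos: [0.5051, -0.1724, 0.1994]
ee_rot: [-3.142, -0.002, 3.08]
force: [0.2, -0.4, -0.3]
width: 0.0876
gripper_force: 0.0
```

```bash
python3 - <<'E'
from h import *
im,_=arm.grab_frame("scene"); cv2.imwrite("pics/s1.png",cv2.resize(im[120:320,160:460,::-1],None,fx=2.5,fy=2.5)); pin("ball","scene")
arm.grab_frame("top");pin("ball","top")
s=arm.get_state();print(s["t"],s["eef_pos"],s["ee_rot"])
E
```

```text
ball scene p 0.46 [ 0.513  -0.1709  0.1338] [274.8 211. ]
ball top p 0.45 [ 0.502  -0.1705  0.1286] [371.4 192. ]
3.1 [ 0.5049307  -0.1750759   0.20134412] [-3.14147156e+00  1.17557188e-03  3.07581684e+00]
```

View pics/s1.png

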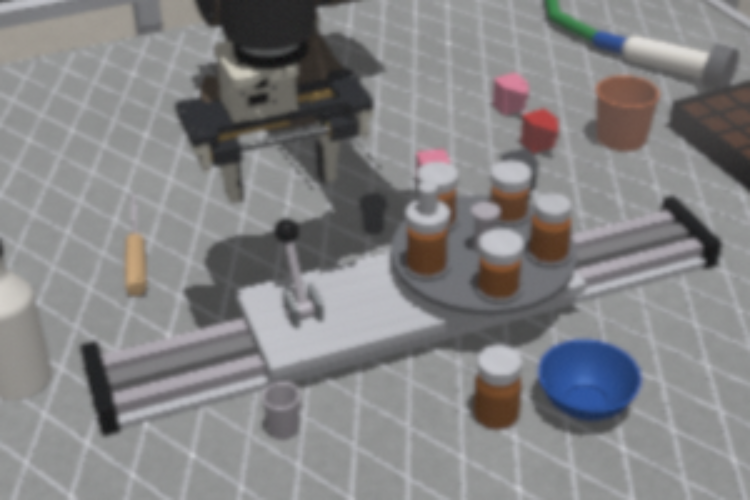

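The open gripper hangs above the ball (ball at (287,230) in the crop), and nothing has been disturbed. Next I descend and grip.

Call:
move_arm(
  rows=[
    {"translation": [0, 0, 3], "rot": [0, 0, 0], "hand": 0},
    {"translation": [0, 0, 6], "rot": [0, 0, 0], "hand": 0},
    {"translation": [0, 0, 7.6], "rot": [0, 0, 0], "hand": 0},
    {"translation": [0, 0, 7.6], "rot": [0, 0, 0], "hand": 0.3},
    {"translation": [0, 0, 7.6], "rot": [0, 0, 0], "hand": 0.6},
    {"translation": [0, 0, 7.6], "rot": [0, 0, 0], "hand": 1},
    {"translation": [0, 0, 7.6], "rot": [0, 0, 0], "hand": 1},
    {"translation": [0, 0, 7.6], "rot": [0, 0, 0], "hand": 1},
  ],
  squeeze=25,
)

```text
t: 3.77
eef_pos: [0.5058, -0.1744, 0.1261]
ee_rot: [3.142, 0.003, 3.077]
force: [-0.3, -0.5, 0.3]
width: 0.0599
gripper_force: 0.0
```

Call:
move_arm(
  rows=[
    {"translation": [0, 0, 0], "rot": [0, 0, 0], "hand": 1},
    {"translation": [0, 0, 0], "rot": [0, 0, 0], "hand": 1},
    {"translation": [0, 0, 0], "rot": [0, 0, 0], "hand": 1},
    {"translation": [0, 0, 0], "rot": [0, 0, 0], "hand": 1},
    {"translation": [0, 0, 0], "rot": [0, 0, 0], "hand": 1},
    {"translation": [0, 0, 0], "rot": [0, 0, 0], "hand": 1},
    {"translation": [0, 0, 0], "rot": [0, 0, 0], "hand": 1},
  ],
)

```text
t: 4.35
eef_pos: [0.505, -0.174, 0.1246]
ee_rot: [-3.142, -0.0, 3.077]
force: [-1.3, 1.0, 1.9]
width: 0.0267
gripper_force: 25.0
```

```bash
python3 - <<'E'
from h import *
s=arm.get_state();print(s["t"],s["eef_pos"],s["ee_rot"],s["width"],s["gripper_force"],s["force"])
for a in np.linspace(-.6,.6,9)[1:]:
    print(round(a,2),(-(np.sin(a)*9+5.08)).round(2),0,(-(np.cos(a)*9-7.43)).round(2))
E
```

```text
4.35 [ 0.50496104 -0.17397484  0.1246279 ] [-3.14153503e+00 -1.22296563e-04  3.07728945e+00] 0.02668080952000215 25.000169277191162 [-1.26590848  0.99236167  1.9363143 ]
-0.45 -1.17 0 -0.67
-0.3 -2.42 0 -1.17
-0.15 -3.74 0 -1.47
0.0 -5.08 0 -1.57
0.15 -6.42 0 -1.47
0.3 -7.74 0 -1.17
0.45 -8.99 0 -0.67
0.6 -10.16 0 0.0
```

Call:
move_arm(
  rows=[
    {"translation": [-1.17, 0, -0.67], "rot": [0, 0, 0], "hand": 1},
    {"translation": [-2.42, 0, -1.17], "rot": [0, 0, 0], "hand": 1},
    {"translation": [-3.74, 0, -1.47], "rot": [0, 0, 0], "hand": 1},
    {"translation": [-5.08, 0, -1.57], "rot": [0, 0, 0], "hand": 1},
    {"translation": [-6.42, 0, -1.47], "rot": [0, 0, 0], "hand": 1},
    {"translation": [-7.74, 0, -1.17], "rot": [0, 0, 0], "hand": 1},
    {"translation": [-8.99, 0, -0.67], "rot": [0, 0, 0], "hand": 1},
    {"translation": [-10.1, 0, -0.05], "rot": [0, 0, 0], "hand": 1},
  ],
  squeeze=25,
)

```text
t: 5.02
eef_pos: [0.6065, -0.1808, 0.1247]
ee_rot: [-3.141, -0.0, 3.077]
force: [-2.0, 1.2, 0.4]
width: 0.0268
gripper_force: 25.0
```

```bash
python3 - <<'E'
from h import *
for n in("scene","top"):
    arm.grab_frame(n);pin("ball",n,2);pin("pointer",n,1);pin("front",n,1)
s=arm.get_state();print(s["t"],s["eef_pos"],s["ee_rot"],s["width"],s["gripper_force"],s["force"])
E
```

```text
ball scene p 0.64 [ 0.6094 -0.1788  0.1303] [285.4 232.9]
ball scene p 0.41 [0.5023 0.0469 0.1886] [343.3 174. ]
front scene p 0.78 [0.5017 0.0478 0.1889] [343.5 173.8]
ball top p 0.58 [ 0.6018 -0.1789  0.1259] [375.4 156.2]
pointer top p 0.63 [ 0.2922 -0.3026 -0.0031] [410.5 276.1]
5.4167 [ 0.60579464 -0.18074719  0.12517745] [-3.14155538e+00  5.39628551e-04  3.07684389e+00] 0.026316509281572153 24.999918043613434 [0.5127234  0.55895763 0.51920577]
```

Call:
move_arm(
  rows=[
    {"translation": [0, 1.5, 0], "rot": [0, 0, 0], "hand": 1},
    {"translation": [0, 3.5, 0], "rot": [0, 0, 0], "hand": 1},
    {"translation": [0, 5.7, 0], "rot": [0, 0, 0], "hand": 1},
    {"translation": [0, 7.9, 0], "rot": [0, 0, 0], "hand": 1},
    {"translation": [0, 10.1, 0], "rot": [0, 0, 0], "hand": 1},
    {"translation": [0, 12.2, 0], "rot": [0, 0, 0], "hand": 1},
    {"translation": [0, 13.8, 0], "rot": [0, 0, 0], "hand": 1},
    {"translation": [0, 14.2, 0], "rot": [0, 0, 0], "hand": 1},
  ],
)

```text
t: 6.08
eef_pos: [0.6149, -0.0371, 0.1254]
ee_rot: [3.141, 0.001, 3.078]
force: [0.8, -1.2, 0.4]
width: 0.0262
gripper_force: 25.0
```

```bash
python3 - <<'E'
from h import *
for i in range(2):
  for n in("scene","top"):
    im,d=arm.grab_frame(n)
    pin("ball",n,1);pin("pointer",n,1);pin("front",n,1);pin("mark",n,1);pin("carousel",n,1);pin("knob_top",n,1)
cv2.imwrite("pics/t2.png",cv2.resize(im[130:260,180:380,::-1],None,fx=4,fy=4,interpolation=cv2.INTER_CUBIC))
s=arm.get_state();print(s["t"],s["eef_pos"],s["ee_rot"],s["width"],s["gripper_force"],s["force"])
E
```

```text
ball scene p 0.57 [ 0.616  -0.0391  0.131 ] [334.3 219.7]
front scene p 0.88 [0.5056 0.1935 0.1897] [387.4 162.9]
mark scene p 0.69 [0.3512 0.2792 0.0047] [380.2 182.2]
carousel scene p 0.97 [0.5842 0.1848 0.0627] [395.4 212. ]
knob_top scene p 0.56 [0.5886 0.109  0.1876] [377.5 184.1]
ball top p 0.54 [ 0.6095 -0.0402  0.1263] [324.3 151. ]
mark top p 0.5 [0.3827 0.0863 0.0053] [276. 237.]
carousel top p 0.65 [0.5793 0.1841 0.0597] [244.8 164.3]
knob_top top p 0.55 [0.5855 0.1054 0.1904] [267.3 149.7]
ball scene p 0.62 [ 0.6178 -0.0374  0.1295] [335.1 220.4]
pointer scene p 0.49 [ 0.5719 -0.0372 -0.0031] [327.3 247.3]
front scene p 0.87 [0.5102 0.1881 0.1889] [386.6 164.2]
mark scene p 0.54 [ 0.2526  0.2957 -0.0005] [369.9 169.1]
carousel scene p 0.93 [0.5827 0.1836 0.0647] [394.9 211.3]
knob_top scene p 0.48 [0.5854 0.1057 0.1898] [375.9 183.1]
ball top p 0.72 [ 0.6121 -0.039   0.129 ] [323.9 149.8]
mark top p 0.51 [0.3825 0.0864 0.0007] [276.1 237.2]
carousel top p 0.61 [0.5797 0.1832 0.0606] [245.1 164.1]
knob_top top p 0.61 [0.5857 0.1089 0.1902] [266.  149.6]
7.4833 [ 0.61508083 -0.03922212  0.12518771] [-3.14131656e+00  2.33177462e-04  3.07686574e+00] 0.026349997587531534 25.000268518924713 [ 1.39169496 -3.5403666   3.58425996]
```

View pics/t2.png

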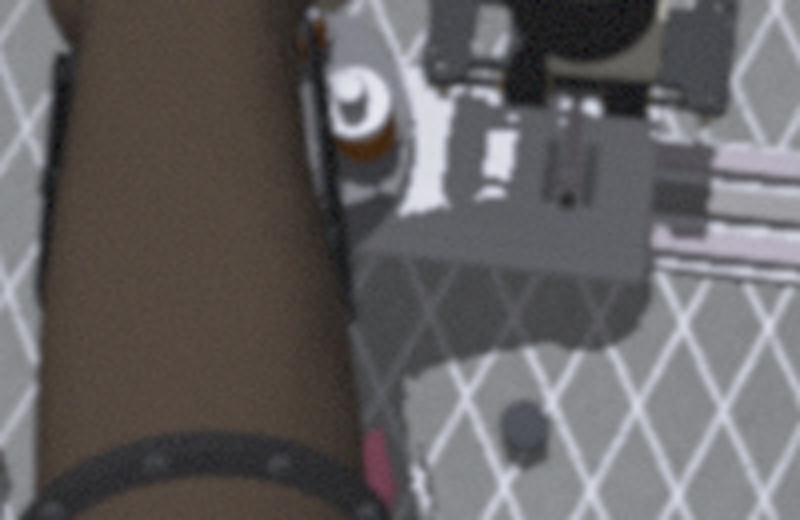

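Carriage dragged about 142 mm. The arm hides the pointer in this view: the stud is at (525,430) and the jar with the knob at (355,110). I'll refine the distance from the first picture at higher magnification.

```bash
python3 - <<'E'
from h import *
im=cv2.imread("pics/top0.png")[205:245,225:300]
im=cv2.convertScaleAbs(im,alpha=1.6)
cv2.imwrite("pics/crop2.png",cv2.resize(im,None,fx=10,fy=10,interpolation=cv2.INTER_CUBIC))
print(px("top",[.4314,.0526,.0464]),px("top",[.4286,.1966,.049]),px("top",[.4286,.1966,0]))
d=np.load("pics/top0d.npy");p,f,M,c=cam("top")
v,u=np.mgrid[0:400,0:640]; P=np.stack([(u-p["cx"])/f*d,(v-p["cy"])/f*d,d],-1)@M.T+c
ey=np.array([.0647,.9979,0]);ex=np.array([.9979,-.0647,0])
for nm,(a,b,e,g) in dict(mark=(222,252,210,245),ptr=(278,300,205,228)).items():
    k=np.zeros(d.shape,bool);k[e:g,a:b]=1;k&=(P[...,2]>.03)&(P[...,2]<.056)
    for r in range(e,g):
        q=P[r][k[r]]
        if len(q): print(nm,r,len(q),np.where(k[r])[0][[0,-1]],(q@ex).mean().round(4),(q@ey).min().round(4),(q@ey).max().round(4),((q@ey).min()/2+(q@ey).max()/2).round(4),q[:,2].mean().round(3))
E
```

```text
[287.8 218.7] [236.4 217. ] [239.5 219.6]
mark 217 2 [235 236] 0.4148 0.2254 0.228 0.2267 0.048
mark 218 3 [234 236] 0.4119 0.2266 0.2297 0.2282 0.047
mark 219 4 [234 237] 0.4091 0.2224 0.2295 0.2259 0.049
mark 220 6 [232 237] 0.4058 0.2205 0.2346 0.2276 0.05
mark 221 7 [232 238] 0.4034 0.2195 0.2339 0.2267 0.048
mark 222 8 [231 238] 0.4002 0.2172 0.2362 0.2267 0.05
mark 223 9 [230 238] 0.3976 0.2175 0.2399 0.2287 0.047
mark 224 10 [230 239] 0.3947 0.2133 0.2386 0.226 0.05
mark 225 12 [228 239] 0.3917 0.2141 0.2445 0.2293 0.048
mark 226 13 [228 240] 0.3891 0.2105 0.2433 0.2269 0.049
mark 227 14 [227 240] 0.3862 0.2101 0.2466 0.2284 0.048
mark 228 14 [227 240] 0.3833 0.2092 0.246 0.2276 0.049
mark 229 15 [227 241] 0.3808 0.2075 0.2443 0.2259 0.048
mark 230 15 [227 241] 0.378 0.2078 0.2448 0.2263 0.048
mark 231 16 [226 241] 0.3751 0.2071 0.2464 0.2268 0.048
mark 232 15 [226 240] 0.372 0.2076 0.2454 0.2265 0.05
mark 233 16 [226 241] 0.3696 0.2068 0.2457 0.2262 0.048
mark 234 15 [226 240] 0.3666 0.2083 0.2459 0.2271 0.048
mark 235 15 [226 240] 0.3639 0.2069 0.246 0.2264 0.048
mark 236 15
[... 257 characters left out ...]
0.034
ptr 206 4 [286 289] 0.4626 0.0815 0.0899 0.0857 0.049
ptr 207 7 [286 292] 0.4602 0.0728 0.0897 0.0812 0.049
ptr 208 7 [286 292] 0.4572 0.0723 0.0891 0.0807 0.05
ptr 209 7 [286 292] 0.4546 0.0717 0.0889 0.0803 0.048
ptr 210 6 [286 291] 0.4516 0.0745 0.0882 0.0814 0.048
ptr 211 6 [286 291] 0.449 0.0741 0.0884 0.0813 0.047
ptr 212 4 [287 290] 0.4461 0.0766 0.0848 0.0807 0.048
ptr 213 4 [287 290] 0.4434 0.0764 0.0844 0.0804 0.047
ptr 214 3 [287 289] 0.44 0.0784 0.0841 0.0813 0.049
ptr 215 3 [287 289] 0.4373 0.0783 0.0837 0.081 0.048
ptr 216 3 [287 289] 0.4342 0.0777 0.0831 0.0804 0.051
ptr 217 2 [287 288] 0.4313 0.0801 0.0829 0.0815 0.05
ptr 218 2 [287 288] 0.4289 0.0798 0.083 0.0814 0.047
```

View pics/crop2.png

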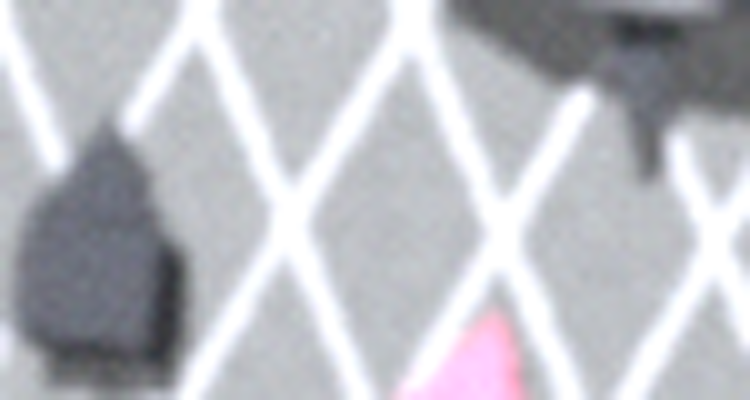

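Row-by-row depth puts the mark at s = 226.8 mm and the pointer at s = 80.9 mm, so 145.9 mm is needed. 141.8 mm has been covered, so there are 4 mm left, after which the lever swings back.

Call:
move_arm(
  rows=[
    {"translation": [0, 0.2, 0], "rot": [0, 0, 0], "hand": 1},
    {"translation": [0, 0.42, 0], "rot": [0, 0, 0], "hand": 1},
    {"translation": [0, 0.42, 0], "rot": [0, 0, 0], "hand": 1},
    {"translation": [0, 0.42, 0], "rot": [0, 0, 0], "hand": 1},
  ],
)

```text
t: 7.82
eef_pos: [0.6154, -0.0345, 0.1252]
ee_rot: [3.141, 0.0, 3.077]
force: [2.1, -0.6, 4.0]
width: 0.0265
gripper_force: 25.0
```

```bash
python3 - <<'E'
from h import *
s=arm.get_state();print(s["t"],s["eef_pos"],s["eef_pos"]@[.0647,.9979,0]+.14117,s["ee_rot"],s["force"])
for n in("scene","top"):
    arm.grab_frame(n);pin("pointer",n,1);pin("front",n,1);pin("carousel",n,1)
s=arm.get_state();print(s["t"],s["eef_pos"],s["eef_pos"]@[.0647,.9979,0]+.14117,s["force"])
E
```

```text
7.8167 [ 0.61538835 -0.03450226  0.12516734] 0.1465558171617454 [3.14134234e+00 3.51952148e-04 3.07703379e+00] [ 2.07389696 -0.63314805  4.01629833]
front scene p 0.86 [0.5123 0.1919 0.1864] [388. 165.]
carousel scene p 0.96 [0.5838 0.1877 0.0654] [396.3 210.9]
carousel top p 0.84 [0.5792 0.1869 0.0613] [243.7 164.2]
8.2167 [ 0.61536599 -0.03454984  0.12514224] 0.14650689872340641 [1.86724283 0.63445008 4.67986761]
```

Call:
move_arm(
  rows=[
    {"translation": [1.17, -0.05, -0.67], "rot": [0, 0, 0], "hand": 1},
    {"translation": [2.42, -0.05, -1.17], "rot": [0, 0, 0], "hand": 1},
    {"translation": [3.74, -0.05, -1.47], "rot": [0, 0, 0], "hand": 1},
    {"translation": [5.08, -0.05, -1.57], "rot": [0, 0, 0], "hand": 1},
    {"translation": [6.42, -0.05, -1.47], "rot": [0, 0, 0], "hand": 1},
    {"translation": [7.74, -0.05, -1.17], "rot": [0, 0, 0], "hand": 1},
    {"translation": [8.99, -0.05, -0.67], "rot": [0, 0, 0], "hand": 1},
    {"translation": [10.16, -0.05, 0], "rot": [0, 0, 0], "hand": 1},
  ],
)

```text
t: 8.88
eef_pos: [0.5143, -0.0282, 0.1259]
ee_rot: [3.141, 0.004, 3.078]
force: [8.0, 1.0, 2.3]
width: 0.0264
gripper_force: 25.0
```

Call:
move_arm(
  rows=[
    {"translation": [0.3, 0, 0.15], "rot": [0, 0, 0], "hand": 1},
    {"translation": [0.3, 0, 0.15], "rot": [0, 0, 0], "hand": 1},
    {"translation": [0.3, 0, 0.15], "rot": [0, 0, 0], "hand": 1},
  ],
)

```text
t: 9.13
eef_pos: [0.5113, -0.0281, 0.124]
ee_rot: [3.141, 0.002, 3.077]
force: [4.2, 1.4, 2.0]
width: 0.0263
gripper_force: 25.0
```

```bash
python3 - <<'E'
from h import *
s=arm.get_state();print(s["t"],s["eef_pos"],s["eef_pos"]@[.0647,.9979,0]+.14117,s["ee_rot"],s["force"],s["width"])
for n in("scene","top"):
    arm.grab_frame(n);pin("ball",n,1)
E
```

```text
9.1333 [ 0.51125915 -0.02809276  0.12396779] 0.14621469942994184 [3.14081865e+00 1.96319756e-03 3.07737114e+00] [4.22719106 1.37349984 1.98132185] 0.02634283822621198
ball scene p 0.71 [ 0.5159 -0.0267  0.134 ] [322.3 198.4]
```

Call:
move_arm(
  rows=[
    {"translation": [0.4, 0, 0.3], "rot": [0, 0, 0], "hand": 1},
    {"translation": [0.7, 0, 0.5], "rot": [0, 0, 0], "hand": 1},
    {"translation": [0.7, 0, 0.5], "rot": [0, 0, 0], "hand": 1},
  ],
)

```text
t: 9.58
eef_pos: [0.5103, -0.0278, 0.123]
ee_rot: [3.141, 0.013, 3.08]
force: [13.1, -4.7, 17.5]
width: 0.0267
gripper_force: 25.0
```

The lever is hard against its stop. I release it and go up.

Call:
move_arm(
  rows=[
    {"translation": [-0.7, 0, -0.5], "rot": [0, 0, 0], "hand": 0.8},
    {"translation": [-0.7, 0, -0.5], "rot": [0, 0, 0], "hand": 0.2},
    {"translation": [-0.7, 0, -0.5], "rot": [0, 0, 0], "hand": 0.2},
    {"translation": [-0.7, 0, -0.5], "rot": [0, 0, 0], "hand": 0.2},
    {"translation": [-0.7, 0, -0.5], "rot": [0, 0, 0], "hand": 0.2},
    {"translation": [-0.7, 0, -3], "rot": [0, 0, 0], "hand": 0.2},
    {"translation": [-0.7, 0, -7], "rot": [0, 0, 0], "hand": 0.2},
    {"translation": [-0.7, 0, -11], "rot": [0, 0, 0], "hand": 0.2},
  ],
)

```text
t: 10.25
eef_pos: [0.5089, -0.0291, 0.2283]
ee_rot: [-3.14, -0.005, 3.077]
force: [1.6, 0.3, -0.2]
width: 0.0667
gripper_force: 0.0
```

Call:
move_arm(
  rows=[
    {"translation": [0.5, -4, -1], "rot": [0, 0, 0], "hand": 0.2},
    {"translation": [0.5, -8, -1], "rot": [0, 0, 0], "hand": 0.2},
    {"translation": [0.5, -12, -1], "rot": [0, 0, 0], "hand": 0.2},
    {"translation": [0.5, -16, -1], "rot": [0, 0, 0], "hand": 0.2},
    {"translation": [0.5, -20, -1], "rot": [0, 0, 0], "hand": 0.2},
    {"translation": [0.5, -20, -1], "rot": [0, 0, 0], "hand": 0.2},
    {"translation": [0.5, -20, -1], "rot": [0, 0, 0], "hand": 0.2},
  ],
)

```text
t: 10.83
eef_pos: [0.4914, -0.2297, 0.2376]
ee_rot: [3.141, -0.002, 3.073]
force: [0.7, 0.1, -0.4]
width: 0.0702
gripper_force: 0.0
```

```bash
python3 - <<'E'
from h import *
im,_=arm.grab_frame("scene");pin("knob_top","scene",1);pin("carousel","scene",1);pin("ball","scene",1);pin("front","scene",1)
im,d=arm.grab_frame("top"); cv2.imwrite("pics/t3.png",cv2.resize(im[130:260,200:400,::-1],None,fx=4,fy=4,interpolation=cv2.INTER_CUBIC))
np.save("pics/t3d.npy",d)
for l in("knob_top","carousel","pointer","mark","ball","front"):pin(l,"top",1)
p,f,M,c=cam("top")
v,u=np.mgrid[0:400,0:640]; P=np.stack([(u-p["cx"])/f*d,(v-p["cy"])/f*d,d],-1)@M.T+c
ey=np.array([.0647,.9979,0]);ex=np.array([.9979,-.0647,0])
for nm,(a,b,e,g) in dict(both=(222,252,204,234)).items():
    k=np.zeros(d.shape,bool);k[e:g,a:b]=1;k&=(P[...,2]>.03)&(P[...,2]<.056)
    for r in range(e,g):
        q=P[r][k[r]]
        if len(q): print(r,len(q),np.where(k[r])[0][[0,-1]],(q@ex).mean().round(4),((q@ey).min()/2+(q@ey).max()/2).round(4),q[:,2].mean().round(3))
s=arm.get_state();print(s["t"],s["eef_pos"],s["force"],s["width"])
E
```

```text
knob_top scene p 0.47 [0.5867 0.113  0.1887] [378.4 183.1]
carousel scene p 0.8 [0.5843 0.1873 0.0646] [396.2 211.3]
ball scene p 0.49 [ 0.5213 -0.0328  0.1318] [321.2 200.6]
front scene p 0.68 [0.5092 0.1929 0.1887] [387.8 163.7]
carousel top p 0.97 [0.5791 0.1833 0.0618] [244.9 164.2]
pointer top p 0.97 [0.4428 0.1948 0.0454] [237.7 212.2]
mark top p 0.85 [ 0.3539  0.28   -0.0014] [208.5 243.8]
front top p 0.66 [0.5052 0.1913 0.19  ] [231.1 178.6]
204 6 [236 241] 0.4526 0.224 0.047
205 6 [236 241] 0.4496 0.2239 0.048
206 5 [236 240] 0.4465 0.2239 0.049
207 4 [236 239] 0.4436 0.2258 0.048
208 4 [236 239] 0.4405 0.2253 0.049
209 3 [237 239] 0.4384 0.2241 0.046
210 2 [237 238] 0.4353 0.2244 0.047
211 2 [237 238] 0.4328 0.2244 0.044
212 2 [237 238] 0.4297 0.2237 0.046
217 2 [235 236] 0.4152 0.2273 0.045
218 3 [234 236] 0.412 0.2279 0.046
219 4 [234 237] 0.4093 0.2263 0.047
220 6 [232 237] 0.4059 0.2281 0.049
221 7 [232 238] 0.4036 0.2273 0.047
222 8 [231 238] 0.4004 0.2274 0.048
223 9 [230 238] 0.3975 0.2286 0.048
224 10 [230 239] 0.3948 0.2261 0.049
225 12 [228 239] 0.3917 0.2291 0.049
226 13 [228 240] 0.3891 0.2266 0.049
227 14 [227 240] 0.3862 0.2287 0.048
228 14 [227 240] 0.3834 0.2276 0.048
229 15 [227 241] 0.3808 0.2261 0.048
230 15 [227 241] 0.3781 0.2258 0.047
231 16 [226 241] 0.3751 0.2268 0.048
232 16 [226 241] 0.3724 0.2271 0.048
233 16 [226 241] 0.3697 0.227 0.047
11.4333 [ 0.49300521 -0.22738137  0.23864423] [-0.41511707 -1.51253476  0.92501742] 0.06979149480681099
```

View pics/t3.png

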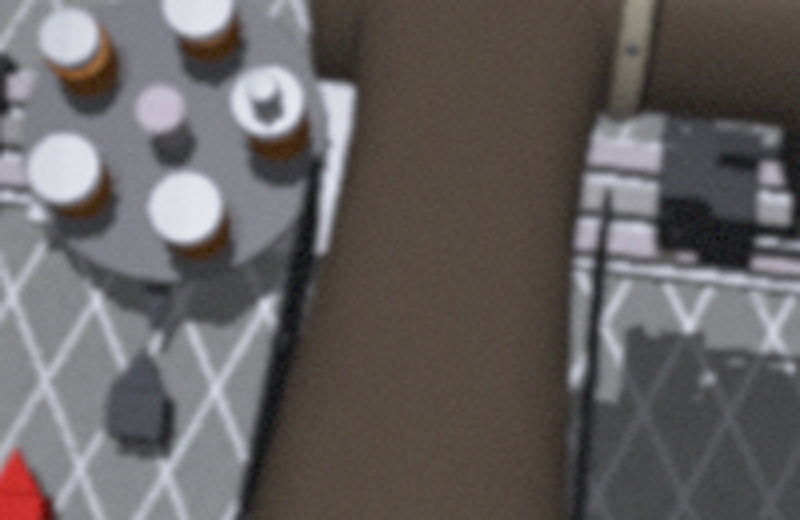

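The pointer tip (crop ~(152,335)) stands close to the mark's tip (143,352), but seems 2–3 mm short. I'll check that more carefully with averaged frames.

```bash
cat > al.py <<'E'
from h import *
D=[];I=[]
for i in range(5):
    im,d=arm.grab_frame("top");D.append(d);I.append(im)
d=np.median(D,0);im=np.mean(I,0).astype(np.uint8)
p,f,M,c=cam("top");v,u=np.mgrid[0:400,0:640]
def plane(z):  # pixel rays at height z
    r=np.stack([(u-p["cx"])/f,(v-p["cy"])/f,np.ones(u.shape)],-1)@M.T
    return c+r*((z-c[2])/r[...,2])[...,None]
P=np.stack([(u-p["cx"])/f*d,(v-p["cy"])/f*d,d],-1)@M.T+c
ey=np.array([.0647,.9979,0])
def mid(a,b,e,g,z):
    S=plane(z)@ey;o=[]
    for r in range(e,g):
        k=np.where((abs(P[r,a:b,2]-z)<.007))[0]+a
        if len(k): o.append([r,len(k),k[0],k[-1],S[r,k].mean()])
    return np.array(o)
m=mid(222,246,217,239,.049);q=mid(228,248,204,214,.046)
print(m.round(4)[:10].tolist());print(q.round(4).tolist());print("mark",np.median(m[:,4]),m[:,4].mean(),"ptr",np.median(q[:,4]),q[:,4].mean())
# rectified picture: 1 px = 0.2 mm in rail frame at z=.0475
ex=np.array([.9979,-.0647,0]);yy,xx=np.mgrid[0:400,0:400]
s=.2269+(200-xx)*.0002; X=(.400+(300-yy)*.0002)
W=X[...,None]*ex+s[...,None]*ey+np.array([0,0,.0475]);V=(W-c)@M
img=cv2.remap(im,(p["cx"]+f*V[...,0]/V[...,2]).astype(np.float32),(p["cy"]+f*V[...,1]/V[...,2]).astype(np.float32),cv2.INTER_CUBIC)[:,:,::-1].copy()
img=cv2.convertScaleAbs(img,alpha=1.6);img[::20,200]=(0,0,255)
cv2.imwrite("pics/rect.png",cv2.resize(img,None,fx=1.5,fy=1.5))
E
python3 al.py
```

```text
[[217.0, 2.0, 235.0, 236.0, 0.2265], [218.0, 3.0, 234.0, 236.0, 0.2274], [219.0, 4.0, 234.0, 237.0, 0.2256], [220.0, 6.0, 232.0, 237.0, 0.228], [221.0, 6.0, 232.0, 237.0, 0.2275], [222.0, 8.0, 231.0, 238.0, 0.2271], [223.0, 9.0, 230.0, 238.0, 0.228], [224.0, 10.0, 230.0, 239.0, 0.2262], [225.0, 12.0, 228.0, 239.0, 0.2286], [226.0, 13.0, 228.0, 240.0, 0.2267]]
[[204.0, 6.0, 236.0, 241.0, 0.2243], [205.0, 6.0, 236.0, 241.0, 0.2239], [206.0, 5.0, 236.0, 240.0, 0.2249], [207.0, 5.0, 236.0, 240.0, 0.2244], [208.0, 4.0, 236.0, 239.0, 0.2254], [209.0, 3.0, 237.0, 239.0, 0.2236], [210.0, 2.0, 237.0, 238.0, 0.2245], [211.0, 2.0, 237.0, 238.0, 0.2241], [212.0, 2.0, 237.0, 238.0, 0.2237]]
mark 0.22683643060973993 0.22685459299433933 ptr 0.22434071187981874 0.224314074609653
```

View pics/rect.png

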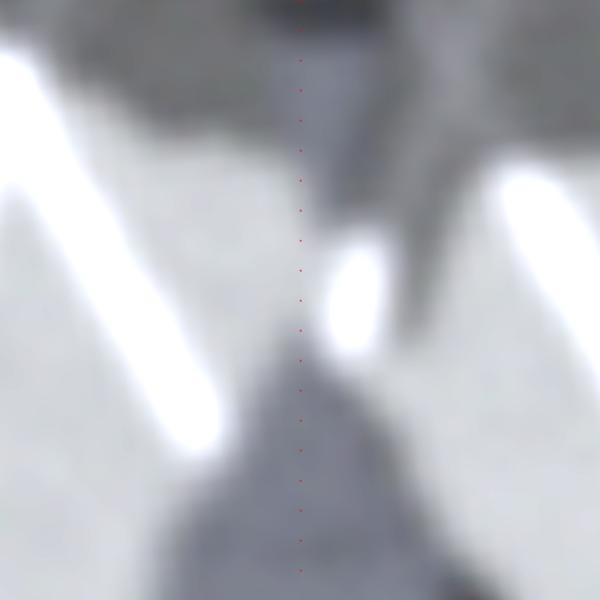

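The rectified view confirms it: the pointer's centre line (x≈322) is about 2.7 mm to the right of the mark's tip (x≈300), so the carriage is short. I'll regrip, correct it, and this time check the carriage's shift in the scene camera.

```bash
cat > sh.py <<'E'
from h import *
import sys
def avg(k=6): return np.mean([cv2.cvtColor(arm.grab_frame("scene")[0],cv2.COLOR_RGB2GRAY).astype(np.float32) for _ in range(k)],0).astype(np.float32)
if sys.argv[1]=="ref": np.save("ref.npy",avg())
else:
    a=np.load("ref.npy");b=avg(); X=np.array([.583,.187,.09])
    e=px("scene",X+np.array([.0647,.9979,0])*.05)-px("scene",X); e=e/50
    m=np.zeros(a.shape,np.uint8);c=px("scene",X);cv2.ellipse(m,(int(c[0]),int(c[1])),(42,34),0,0,360,255,-1)
    W=np.eye(2,3,dtype=np.float32);cc,W=cv2.findTransformECC(a,b,W,cv2.MOTION_TRANSLATION,(3,200,1e-6),m,3)
    print("cc",round(cc,4),"shift px",W[:,2],"mm along rail",W[:,2]@e/(e@e),"px/mm",e)
    s=arm.get_state();print(s["t"],s["eef_pos"],s["force"],s["eef_pos"]@[.0647,.9979,0]+.14117)
E
python3 sh.py ref; python3 -c "
from h import *
s=arm.get_state();print(s['t'],tool(np.array([.515,-.0285,.124])-s['eef_pos']))"
```

```text
11.9833 [-0.91661201 20.03401495 11.45748408]
```

Call:
move_arm(
  rows=[
    {"translation": [-0.2, 4, 0], "rot": [0, 0, 0], "hand": 0.2},
    {"translation": [-0.4, 8, 0], "rot": [0, 0, 0], "hand": 0.2},
    {"translation": [-0.6, 12, 0], "rot": [0, 0, 0], "hand": 0.2},
    {"translation": [-0.8, 16, 0], "rot": [0, 0, 0], "hand": 0.2},
    {"translation": [-0.9, 20, 1], "rot": [0, 0, 0], "hand": 0.2},
    {"translation": [-0.9, 20, 5], "rot": [0, 0, 0], "hand": 0.2},
    {"translation": [-0.9, 20, 9], "rot": [0, 0, 0], "hand": 0.2},
    {"translation": [-0.9, 20, 11.4], "rot": [0, 0, 0], "hand": 0.2},
  ],
)

```text
t: 12.65
eef_pos: [0.5132, -0.0279, 0.1216]
ee_rot: [-3.142, -0.002, 3.078]
force: [-0.4, -0.0, -1.1]
width: 0.07
gripper_force: 0.0
```

Call:
move_arm(
  rows=[
    {"translation": [0, 0, 0], "rot": [0, 0, 0], "hand": 0.2},
    {"translation": [0, 0, 0], "rot": [0, 0, 0], "hand": 0.5},
    {"translation": [0, 0, 0], "rot": [0, 0, 0], "hand": 1},
    {"translation": [0, 0, 0], "rot": [0, 0, 0], "hand": 1},
    {"translation": [0, 0, 0], "rot": [0, 0, 0], "hand": 1},
    {"translation": [0, 0, 0], "rot": [0, 0, 0], "hand": 1},
    {"translation": [0, 0, 0], "rot": [0, 0, 0], "hand": 1},
    {"translation": [0, 0, 0], "rot": [0, 0, 0], "hand": 1},
  ],
  squeeze=30,
)

```text
t: 13.32
eef_pos: [0.5151, -0.0288, 0.1252]
ee_rot: [3.141, 0.001, 3.077]
force: [0.7, -0.3, -0.5]
width: 0.0291
gripper_force: 0.0
```

```bash
python3 sh.py now; python3 -c "
from h import *
s=arm.get_state();print(s['width'],s['gripper_force'])"
```

```text
cc 0.9928 shift px [-0.02072096  0.0284662 ] mm along rail -0.0895551679658873 px/mm [ 0.292 -0.072]
13.6167 [ 0.51505885 -0.02854339  0.12504316] [-1.62569272  3.51841548  6.20700465] 0.1460108583391628
0.02614006476270224 30.000928938388824
```

Call:
move_arm(
  rows=[
    {"translation": [-1.17, 0, -0.67], "rot": [0, 0, 0], "hand": 1},
    {"translation": [-2.42, 0, -1.17], "rot": [0, 0, 0], "hand": 1},
    {"translation": [-3.74, 0, -1.47], "rot": [0, 0, 0], "hand": 1},
    {"translation": [-5.08, 0, -1.57], "rot": [0, 0, 0], "hand": 1},
    {"translation": [-6.42, 0, -1.47], "rot": [0, 0, 0], "hand": 1},
    {"translation": [-7.74, 0, -1.17], "rot": [0, 0, 0], "hand": 1},
    {"translation": [-8.99, 0, -0.67], "rot": [0, 0, 0], "hand": 1},
    {"translation": [-10.1, 0, -0.05], "rot": [0, 0, 0], "hand": 1},
  ],
)

```text
t: 14.28
eef_pos: [0.6164, -0.0356, 0.1247]
ee_rot: [-3.141, -0.0, 3.077]
force: [-1.6, 0.2, 2.0]
width: 0.026
gripper_force: 30.0
```

```bash
python3 sh.py now
```

```text
cc 0.8361 shift px [0.3521897  0.26530442] mm along rail 0.9258078836601809 px/mm [ 0.292 -0.072]
14.5833 [ 0.6157559  -0.03552997  0.1250325 ] [ 1.28502358 -1.88652661  0.80429094] 0.14555404560159438
```

Call:
move_arm(
  rows=[
    {"translation": [0, 0.1, 0], "rot": [0, 0, 0], "hand": 1},
    {"translation": [0, 0.2, 0], "rot": [0, 0, 0], "hand": 1},
    {"translation": [0, 0.3, 0], "rot": [0, 0, 0], "hand": 1},
    {"translation": [0, 0.3, 0], "rot": [0, 0, 0], "hand": 1},
  ],
)

```text
t: 14.92
eef_pos: [0.6156, -0.0322, 0.1253]
ee_rot: [3.142, 0.0, 3.077]
force: [-0.3, -2.1, 2.7]
width: 0.0264
gripper_force: 30.0
```

```bash
python3 sh.py now
```

```text
cc 0.8184 shift px [1.223055   0.11413553] mm along rail 3.8576231985709564 px/mm [ 0.292 -0.072]
15.2167 [ 0.61578966 -0.03223349  0.12518784] [ 0.63558237 -2.18031233  2.61461521] 0.14884579275838092
```

Call:
move_arm(
  rows=[
    {"translation": [1.17, 0, -0.67], "rot": [0, 0, 0], "hand": 1},
    {"translation": [2.42, 0, -1.17], "rot": [0, 0, 0], "hand": 1},
    {"translation": [3.74, 0, -1.47], "rot": [0, 0, 0], "hand": 1},
    {"translation": [5.08, 0, -1.57], "rot": [0, 0, 0], "hand": 1},
    {"translation": [6.42, 0, -1.47], "rot": [0, 0, 0], "hand": 1},
    {"translation": [7.74, 0, -1.17], "rot": [0, 0, 0], "hand": 1},
    {"translation": [8.99, 0, -0.67], "rot": [0, 0, 0], "hand": 1},
    {"translation": [10.16, 0, 0], "rot": [0, 0, 0], "hand": 1},
  ],
)

```text
t: 15.88
eef_pos: [0.5154, -0.0254, 0.1266]
ee_rot: [3.141, 0.005, 3.078]
force: [6.5, -3.2, 4.0]
width: 0.0265
gripper_force: 30.0
```

Call:
move_arm(
  rows=[
    {"translation": [0.3, 0, 0.2], "rot": [0, 0, 0], "hand": 1},
    {"translation": [0.7, 0, 0.45], "rot": [0, 0, 0], "hand": 1},
    {"translation": [1.0, 0, 0.65], "rot": [0, 0, 0], "hand": 1},
    {"translation": [1.0, 0, 0.65], "rot": [0, 0, 0], "hand": 1},
  ],
)

```text
t: 16.22
eef_pos: [0.5111, -0.0248, 0.1236]
ee_rot: [3.141, 0.015, 3.081]
force: [11.4, -7.4, 19.1]
width: 0.0265
gripper_force: 30.0
```

```bash
python3 sh.py now
```

```text
cc 0.9887 shift px [ 0.79128695 -0.24293277] mm along rail 2.7479540425529487 px/mm [ 0.292 -0.072]
16.5167 [ 0.51108914 -0.02482892  0.12362991] [ 9.43795484 -7.2808562  20.71081863] 0.14946068631214543
```

Carriage shift is 2.75 mm, which was what's needed, and the lever is on its stop. I release, retreat and re-measure.

Call:
move_arm(
  rows=[
    {"translation": [-0.9, 0, -0.6], "rot": [0, 0, 0], "hand": 0.8},
    {"translation": [-0.9, 0, -0.6], "rot": [0, 0, 0], "hand": 0.2},
    {"translation": [-0.9, 0, -0.6], "rot": [0, 0, 0], "hand": 0.2},
    {"translation": [-0.9, 0, -0.6], "rot": [0, 0, 0], "hand": 0.2},
    {"translation": [-0.9, 0, -0.6], "rot": [0, 0, 0], "hand": 0.2},
    {"translation": [-0.9, 0, -3], "rot": [0, 0, 0], "hand": 0.2},
    {"translation": [-0.9, 0, -7], "rot": [0, 0, 0], "hand": 0.2},
    {"translation": [-0.9, 0, -11], "rot": [0, 0, 0], "hand": 0.2},
  ],
)

```text
t: 17.18
eef_pos: [0.5117, -0.0259, 0.2283]
ee_rot: [-3.14, -0.005, 3.077]
force: [0.8, 0.9, 0.7]
width: 0.0665
gripper_force: 0.0
```

Call:
move_arm(
  rows=[
    {"translation": [0.5, -4, -1], "rot": [0, 0, 0], "hand": 0.2},
    {"translation": [0.5, -8, -1], "rot": [0, 0, 0], "hand": 0.2},
    {"translation": [0.5, -12, -1], "rot": [0, 0, 0], "hand": 0.2},
    {"translation": [0.5, -16, -1], "rot": [0, 0, 0], "hand": 0.2},
    {"translation": [0.5, -20, -1], "rot": [0, 0, 0], "hand": 0.2},
    {"translation": [0.5, -20, -1], "rot": [0, 0, 0], "hand": 0.2},
  ],
)

```text
t: 17.68
eef_pos: [0.4939, -0.2298, 0.2377]
ee_rot: [-3.141, -0.002, 3.073]
force: [1.0, 0.7, 0.2]
width: 0.07
gripper_force: 0.0
```

```bash
cat >> al.py <<'E'
k=(P[...,2]>.172)&(P[...,2]<.2);k[:,:200]=0;k[:,290:]=0;k[210:]=0
print("knob depth",k.sum(),P[k].mean(0),P[k][:,2].max())
# disc axis: turntable surface at ~63
for l in("knob_top","carousel","front","pointer","ball"):pin(l,"top",1)
arm.grab_frame("scene")
for l in("knob_top","carousel","front","ball"):pin(l,"scene",1)
s=arm.get_state();print(s["t"],s["eef_pos"])
E
python3 al.py; python3 sh.py now
```

```text
[[217.0, 2.0, 235.0, 236.0, 0.2265], [218.0, 3.0, 234.0, 236.0, 0.2274], [219.0, 3.0, 234.0, 236.0, 0.227], [220.0, 6.0, 232.0, 237.0, 0.228], [221.0, 6.0, 232.0, 237.0, 0.2275], [222.0, 8.0, 231.0, 238.0, 0.2271], [223.0, 9.0, 230.0, 238.0, 0.228], [224.0, 10.0, 230.0, 239.0, 0.2262], [225.0, 12.0, 228.0, 239.0, 0.2286], [226.0, 13.0, 228.0, 240.0, 0.2267]]
[[204.0, 6.0, 235.0, 240.0, 0.2272], [205.0, 6.0, 235.0, 240.0, 0.2267], [206.0, 5.0, 235.0, 239.0, 0.2277], [207.0, 4.0, 236.0, 239.0, 0.2258], [208.0, 4.0, 235.0, 238.0, 0.2282], [209.0, 3.0, 236.0, 238.0, 0.2264], [210.0, 2.0, 236.0, 237.0, 0.2273], [211.0, 2.0, 236.0, 237.0, 0.2269], [212.0, 2.0, 236.0, 237.0, 0.2265]]
mark 0.22696113467444567 0.22698084266797097 ptr 0.22690047878393896 0.22696326134817982
knob depth 70 [0.5805842  0.11425579 0.18667812] 0.19257695860376756
knob_top top p 0.47 [0.5828 0.1129 0.1855] [264.5 151.2]
carousel top p 0.94 [0.5805 0.1901 0.0614] [242.6 163.7]
front top p 0.6 [0.5044 0.1904 0.1897] [231.4 178.9]
pointer top p 0.58 [0.4399 0.1984 0.045 ] [236.4 213.2]
knob_top scene p 0.56 [0.5878 0.1133 0.1919] [378.8 182.3]
carousel scene p 0.68 [ 0.7765  0.0624 -0.0034] [394.1 282.1]
front scene p 0.58 [0.5106 0.1914 0.1899] [387.7 163.7]
ball scene p 0.58 [ 0.5247 -0.029   0.1327] [322.9 200.6]
18.4333 [ 0.49554579 -0.22471885  0.23860677]
cc 0.9947 shift px [ 0.75441754 -0.2639506 ] mm along rail 2.645656769621079 px/mm [ 0.292 -0.072]
18.7333 [ 0.49545104 -0.22499658  0.2385521 ] [ 0.50697985 -0.22893621  0.50053106] -0.05129840085944268
```

View pics/rect.png

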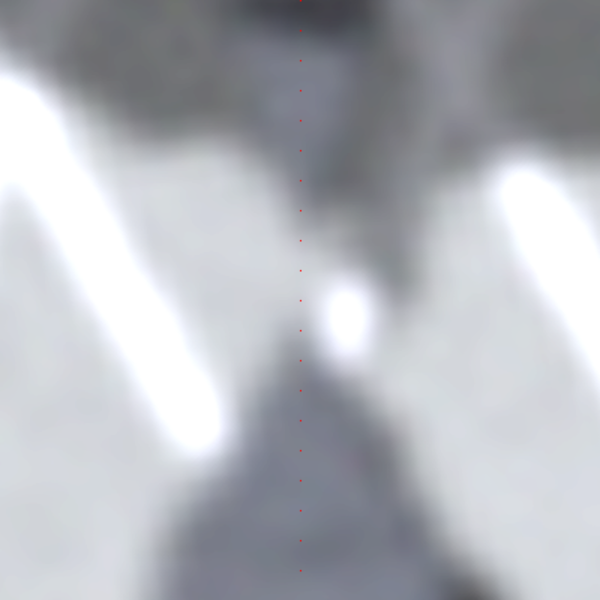

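Pointer and mark now agree within 0.2 mm. My release backed off while still gripping, so the lever may have come slightly off its stop. I'll compare the ball with the first picture.

```bash
cat > bl.py <<'E'
from h import *
p,f,M,c=cam("scene");v,u=np.mgrid[0:400,0:640]
def ball(im,d,g):
    P=np.stack([(u-p["cx"])/f*d,(v-p["cy"])/f*d,d],-1)@M.T+c
    gr=cv2.cvtColor(im,cv2.COLOR_RGB2GRAY)
    k=(np.linalg.norm(P-g,axis=-1)<.028)&(P[...,2]>.112)&(gr<80)
    q=P[k]; n=(c-q.mean(0));n/=np.linalg.norm(n)
    # sphere fit, fixed r
    from scipy.optimize import least_squares
    r=least_squares(lambda x:np.linalg.norm(q-x,axis=1)-.014,q.mean(0)-n*.01,loss="soft_l1",f_scale=.002)
    uv=np.argwhere(k).mean(0)[::-1];print(k.sum(),"uv",uv.round(2),"fit",r.x.round(4),"mean",q.mean(0).round(4));return r.x,q.mean(0),uv
if __name__=="__main__":
    a=ball(cv2.imread("pics/scene0.png")[:,:,::-1].copy(),np.load("pics/scene0d.npy"),np.array([.507,-.173,.13]))
    im,d=arm.grab_frame("scene");b=ball(im,d,np.array([.519,-.027,.13]))
    ey=np.array([.0647,.9979,0])
    for i in(0,1):
        dd=b[i]-a[i];print("along rail",dd@ey,"ex",dd@[.9979,-.0647,0],"z",dd[2])
    print("expected uv shift",px("scene",np.array([.507,-.173,.129])+.1459*ey)-px("scene",[.507,-.173,.129]),"got",b[2]-a[2], "px per 10mm ex",px("scene",[.517,-.0273,.129])-px("scene",[.507,-.0273,.129]))
E
ls pics/*npy; python3 bl.py
```

```text
pics/scene0d.npy
pics/t3d.npy
pics/top0d.npy
65 uv [274.2  211.89] fit [ 0.5117 -0.1718  0.1294] mean [ 0.5191 -0.1748  0.1361]
58 uv [323.78 200.52] fit [ 0.5245 -0.0263  0.1319] mean [ 0.5323 -0.03    0.1381]
along rail 0.1459947058623974 ex 0.003366854206289799 z 0.002474010781639835
along rail 0.14541197258193242 ex 0.003810451910644847 z 0.0020001569289714305
expected uv shift [ 48.8 -11.4] got [ 49.57586207 -11.37506631] px per 10mm ex [1.5 1.8]
```

The lever is about 4 mm (0.045 rad) off its stop, as feared. I'll regrip, press it home, and open without backing off.

```bash
python3 -c "
from h import *
s=arm.get_state();print(s['t'],tool(np.array([.518,-.0255,.126])-s['eef_pos']))"
```

```text
18.7833 [-0.95656397 20.05273372 11.25424358]
```

Call:
move_arm(
  rows=[
    {"translation": [-0.2, 4, 0], "rot": [0, 0, 0], "hand": 0.2},
    {"translation": [-0.4, 8, 0], "rot": [0, 0, 0], "hand": 0.2},
    {"translation": [-0.6, 12, 0], "rot": [0, 0, 0], "hand": 0.2},
    {"translation": [-0.8, 16, 0], "rot": [0, 0, 0], "hand": 0.2},
    {"translation": [-0.96, 20.05, 1], "rot": [0, 0, 0], "hand": 0.2},
    {"translation": [-0.96, 20.05, 5], "rot": [0, 0, 0], "hand": 0.2},
    {"translation": [-0.96, 20.05, 9], "rot": [0, 0, 0], "hand": 0.3},
    {"translation": [-0.96, 20.05, 11.2], "rot": [0, 0, 0], "hand": 0.4},
  ],
)

```text
t: 19.45
eef_pos: [0.5162, -0.0246, 0.1232]
ee_rot: [-3.141, -0.003, 3.078]
force: [-0.5, -0.6, -1.1]
width: 0.0617
gripper_force: 0.0
```

Call:
move_arm(
  rows=[
    {"translation": [0, 0, 0], "rot": [0, 0, 0], "hand": 0.5},
    {"translation": [0, 0, 0], "rot": [0, 0, 0], "hand": 1},
    {"translation": [0, 0, 0], "rot": [0, 0, 0], "hand": 1},
    {"translation": [0, 0, 0], "rot": [0, 0, 0], "hand": 1},
    {"translation": [0, 0, 0], "rot": [0, 0, 0], "hand": 1},
    {"translation": [0, 0, 0], "rot": [0, 0, 0], "hand": 1},
    {"translation": [0, 0, 0], "rot": [0, 0, 0], "hand": 1},
    {"translation": [0, 0, 0], "rot": [0, 0, 0], "hand": 1},
  ],
  squeeze=30,
)

```text
t: 20.12
eef_pos: [0.519, -0.0256, 0.1282]
ee_rot: [3.141, 0.003, 3.077]
force: [-1.6, -1.1, 7.2]
width: 0.0259
gripper_force: 30.0
```

Call:
move_arm(
  rows=[
    {"translation": [0.4, 0, 0.25], "rot": [0, 0, 0], "hand": 1},
    {"translation": [0.8, 0, 0.5], "rot": [0, 0, 0], "hand": 1},
    {"translation": [1.1, 0, 0.7], "rot": [0, 0, 0], "hand": 1},
    {"translation": [1.1, 0, 0.7], "rot": [0, 0, 0], "hand": 1},
    {"translation": [1.1, 0, 0.7], "rot": [0, 0, 0], "hand": 1},
  ],
)

```text
t: 20.53
eef_pos: [0.5129, -0.0247, 0.1242]
ee_rot: [3.141, 0.012, 3.079]
force: [6.2, -4.9, 16.4]
width: 0.0265
gripper_force: 30.0
```

Call:
move_arm(
  rows=[
    {"translation": [0, 0, 0], "rot": [0, 0, 0], "hand": 0.2},
    {"translation": [0, 0, 0], "rot": [0, 0, 0], "hand": 0.2},
    {"translation": [0, 0, 0], "rot": [0, 0, 0], "hand": 0.2},
    {"translation": [0, 0, 0], "rot": [0, 0, 0], "hand": 0.2},
    {"translation": [0, 0, 0], "rot": [0, 0, 0], "hand": 0.2},
    {"translation": [0, 0, -3], "rot": [0, 0, 0], "hand": 0.2},
    {"translation": [0, 0, -7], "rot": [0, 0, 0], "hand": 0.2},
    {"translation": [0, 0, -11], "rot": [0, 0, 0], "hand": 0.2},
  ],
)

```text
t: 21.2
eef_pos: [0.5059, -0.025, 0.2298]
ee_rot: [-3.14, -0.003, 3.077]
force: [1.8, 0.3, -0.2]
width: 0.0692
gripper_force: 0.0
```

```bash
python3 bl.py; python3 sh.py now
```

```text
65 uv [274.2  211.89] fit [ 0.5117 -0.1718  0.1294] mean [ 0.5191 -0.1748  0.1361]
74 uv [323.26 200.38] fit [ 0.519  -0.0248  0.1288] mean [ 0.5257 -0.0284  0.1339]
along rail 0.14719590664917456 ex -0.0021508736682482417 z -0.0006013865601111335
along rail 0.14654828731901204 ex -0.0028437795128303384 z -0.002230315355694623
expected uv shift [ 48.8 -11.4] got [ 49.05675676 -11.51392931] px per 10mm ex [1.5 1.8]
cc 0.993 shift px [ 0.9021653  -0.29892316] mm along rail 3.15048131092067 px/mm [ 0.292 -0.072]
21.55 [ 0.50615329 -0.02490316  0.22820103] [-0.56331265  0.4378524  -0.73815937] 0.1490672529418669
```

Lever is at its stop now. Next the carousel axis from the lids' depth (picture t3, arm away; the carriage has since moved +2.6 mm).

```bash
python3 - <<'E'
from h import *
d=np.load("pics/t3d.npy");p,f,M,c=cam("top")
v,u=np.mgrid[0:400,0:640];P=np.stack([(u-p["cx"])/f*d,(v-p["cy"])/f*d,d],-1)@M.T+c
ey=np.array([.0647,.9979,0]);ex=np.array([.9979,-.0647,0])
def blobs(lo,hi,mn):
    k=((P[...,2]>lo)&(P[...,2]<hi)).astype(np.uint8);k[:,:195]=0;k[:,282]=0;k[:,282:]=0;k[210:]=0
    n,L,st,_=cv2.connectedComponentsWithStats(k,connectivity=4)
    for i in range(1,n):
        if st[i,4]>=mn:
            q=P[L==i]; (cx,cy),r=cv2.minEnclosingCircle((q[:,:2]*1000).astype(np.float32)); m=q.mean(0)
            print(st[i,4],"mean",m.round(4),"ex,ey",(m@ex).round(4),(m@ey).round(4),"circ",round(cx,1),round(cy,1),round(r,1))
print("lids");blobs(.134,.163,60);print("knob");blobs(.178,.2,10);print("disc hub");
k=(abs(P[...,2]-.063)<.005);k[:,:195]=0;k[:,285:]=0;k[215:]=0
q=P[k];h=cv2.convexHull((q[:,:2]*1000).astype(np.float32));print("disc",cv2.minEnclosingCircle((q[:,:2]*1000).astype(np.float32)))
s=arm.get_state();print(s["eef_pos"],s["ee_rot"],s["q"].round(2))
E
```

```text
lids
245 mean [0.6504 0.1654 0.143 ] ex,ey 0.6384 0.2071 circ 651.2 166.4 24.8
182 mean [0.6206 0.2477 0.1486] ex,ey 0.6032 0.2873 circ 622.1 248.4 20.1
185 mean [0.5776 0.1098 0.1544] ex,ey 0.5693 0.147 circ 582.3 111.9 24.0
250 mean [0.5336 0.2457 0.1393] ex,ey 0.5166 0.2797 circ 533.6 246.5 24.2
266 mean [0.5085 0.1609 0.147 ] ex,ey 0.4971 0.1934 circ 508.9 161.5 24.1
knob
60 mean [0.5807 0.1115 0.1885] ex,ey 0.5723 0.1488 circ 581.3 111.8 10.6
disc hub
disc ((478.0776062011719, 218.31658935546875), 8.943053245544434)
[ 0.50615329 -0.02490316  0.22820103] [-3.14097960e+00 -2.49383974e-03  3.07668029e+00] [ 0.34  0.09 -0.37 -0.   -1.11 -1.97]
```

Call:
move_arm(
  rows=[
    {"translation": [-1.6, 3.6, 0], "rot": [0, 0, 0], "hand": 0.2},
    {"translation": [-3.2, 7.2, 0], "rot": [0, 0, 0], "hand": 0.2},
    {"translation": [-4.9, 10.8, 0], "rot": [0, 0, 0], "hand": 0.2},
    {"translation": [-6.5, 14.3, 0], "rot": [0, 0, 0], "hand": 0.2},
    {"translation": [-6.5, 14.3, 0], "rot": [0, 0, 0], "hand": 0.2},
    {"translation": [-6.5, 14.3, 0], "rot": [0, 0, 0], "hand": 0.2},
  ],
)

```text
t: 22.05
eef_pos: [0.5811, 0.1152, 0.227]
ee_rot: [-3.139, -0.004, 3.079]
force: [0.1, -0.5, -0.9]
width: 0.0704
gripper_force: 0.0
```

```bash
python3 - <<'E'
from h import *
im,_=arm.grab_frame("scene");pin("knob_top","scene",1)
s=arm.get_state();print(s["t"],s["eef_pos"],s["ee_rot"],tool(np.array([.5808,.1141,.1755])-s["eef_pos"]),s["q"].round(2))
E
```

```text
knob_top scene p 0.67 [0.5882 0.1172 0.1903] [380.  182.5]
22.15 [0.58039917 0.11345342 0.2279593 ] [-3.14002415e+00 -2.69284869e-03  3.07717237e+00] [-0.04996394  0.07533273  5.24570325] [ 0.52  0.23 -0.19 -0.   -1.15 -2.16]
```

Call:
move_arm(
  rows=[
    {"translation": [-0.15, 0.1, 2], "rot": [0, 0, 0], "hand": 0.2},
    {"translation": [-0.15, 0.1, 4], "rot": [0, 0, 0], "hand": 0.2},
    {"translation": [-0.15, 0.1, 5.2], "rot": [0, 0, 0], "hand": 0.3},
    {"translation": [-0.15, 0.1, 5.2], "rot": [0, 0, 0], "hand": 0.5},
    {"translation": [-0.15, 0.1, 5.2], "rot": [0, 0, 0], "hand": 1},
    {"translation": [-0.15, 0.1, 5.2], "rot": [0, 0, 0], "hand": 1},
    {"translation": [-0.15, 0.1, 5.2], "rot": [0, 0, 0], "hand": 1},
    {"translation": [-0.15, 0.1, 5.2], "rot": [0, 0, 0], "hand": 1},
  ],
  squeeze=20,
)

```text
t: 22.82
eef_pos: [0.5832, 0.1146, 0.1787]
ee_rot: [3.141, 0.002, 3.077]
force: [-0.0, -0.5, 0.2]
width: 0.0357
gripper_force: 0.0
```

Call:
move_arm(
  rows=[
    {"translation": [0, 0, 0], "rot": [0, 0, 0], "hand": 1},
    {"translation": [0, 0, 0], "rot": [0, 0, 0], "hand": 1},
    {"translation": [0, 0, 0], "rot": [0, 0, 0], "hand": 1},
    {"translation": [0, 0, 0], "rot": [0, 0, 0], "hand": 1},
  ],
)

```text
t: 23.15
eef_pos: [0.5835, 0.1159, 0.1782]
ee_rot: [3.14, 0.002, 3.077]
force: [0.8, 6.0, 2.1]
width: 0.0214
gripper_force: 20.0
```

```bash
python3 - <<'E'
from h import *
s=arm.get_state();print(s["t"],s["eef_pos"],s["ee_rot"],s["width"],s["gripper_force"],s["force"])
A=np.array([.5790,.1893]);k=s["eef_pos"][:2];r=k-A;print("r",np.linalg.norm(r),np.degrees(np.arctan2(r[1],r[0])))
a0=np.arctan2(r[1],r[0]);a1=np.arctan2(.0647,-.9979)-2*np.pi
a1=np.pi-.0648-2*np.pi
print(np.degrees(a0),np.degrees(a1))
for t in np.linspace(a0,a1,15)[1:]:
    X=A+.075*np.array([np.cos(t),np.sin(t)]);d=X-k;print(tool([d[0],d[1],0])[:2].round(2).tolist())
E
```

```text
23.15 [0.58345568 0.11585981 0.1781986 ] [3.13955551e+00 1.88330901e-03 3.07728707e+00] 0.021358986701561562 19.9997341632843 [0.75843992 5.96924403 2.09306075]
r 0.0735752356783985 -86.52807144185115
-86.52807144185115 -183.71276651244773
[0.89, -0.2]
[1.8, -0.15]
[2.69, 0.01]
[3.56, 0.28]
[4.39, 0.65]
[5.16, 1.12]
[5.88, 1.68]
[6.52, 2.32]
[7.08, 3.03]
[7.55, 3.81]
[7.93, 4.64]
[8.2, 5.5]
[8.36, 6.4]
[8.42, 7.3]
```

Call:
move_arm(
  rows=[
    {"translation": [0.89, 0.0, 0], "rot": [0, 0, 0], "hand": 1},
    {"translation": [1.8, 0, 0], "rot": [0, 0, 0], "hand": 1},
    {"translation": [2.69, 0.12, 0], "rot": [0, 0, 0], "hand": 1},
    {"translation": [3.56, 0.38, 0], "rot": [0, 0, 0], "hand": 1},
    {"translation": [4.39, 0.75, 0], "rot": [0, 0, 0], "hand": 1},
    {"translation": [5.16, 1.22, 0], "rot": [0, 0, 0], "hand": 1},
    {"translation": [5.88, 1.78, 0], "rot": [0, 0, 0], "hand": 1},
    {"translation": [5.88, 1.78, 0], "rot": [0, 0, 0], "hand": 1},
  ],
)

```text
t: 23.82
eef_pos: [0.5263, 0.1392, 0.1783]
ee_rot: [3.137, 0.005, 3.078]
force: [8.1, 7.1, -5.2]
width: 0.0211
gripper_force: 20.0
```

Call:
move_arm(
  rows=[
    {"translation": [0.52, 0.7, 0], "rot": [0, 0, 0], "hand": 1},
    {"translation": [1.05, 1.4, 0], "rot": [0, 0, 0], "hand": 1},
    {"translation": [1.5, 2.2, 0], "rot": [0, 0, 0], "hand": 1},
    {"translation": [1.87, 3.03, 0], "rot": [0, 0, 0], "hand": 1},
    {"translation": [2.14, 3.9, 0], "rot": [0, 0, 0], "hand": 1},
    {"translation": [2.3, 4.78, 0], "rot": [0, 0, 0], "hand": 1},
    {"translation": [2.36, 5.66, 0], "rot": [0, 0, 0], "hand": 1},
    {"translation": [2.36, 5.66, 0], "rot": [0, 0, 0], "hand": 1},
  ],
)

```text
t: 24.48
eef_pos: [0.5061, 0.1955, 0.1782]
ee_rot: [3.141, 0.002, 3.078]
force: [4.7, -0.7, 0.8]
width: 0.0214
gripper_force: 20.0
```

```bash
cat > fin.py <<'E'
from h import *
im,_=arm.grab_frame("scene")
for l in("knob_top","front","carousel","ball"):pin(l,"scene",1)
im,d=arm.grab_frame("top")
cv2.imwrite("pics/f1.png",cv2.resize(im[120:250,190:390,::-1],None,fx=4,fy=4,interpolation=cv2.INTER_CUBIC))
for l in("knob_top","front","pointer","carousel"):pin(l,"top",1)
s=arm.get_state();e=s["eef_pos"];print(s["t"],e,s["ee_rot"],s["force"],s["width"],"s",e@[.0647,.9979,0],"x",e@[.9979,-.0647,0],s["gripper_force"])
E
python3 fin.py
```

```text
knob_top scene p 0.5 [0.5128 0.1952 0.1891] [389.1 164. ]
front scene p 0.74 [0.5112 0.1948 0.188 ] [388.7 164.1]
carousel scene p 0.79 [0.5866 0.1901 0.0643] [397.4 211.5]
ball scene p 0.48 [ 0.5183 -0.0285  0.1289] [322.1 200.4]
knob_top top p 0.31 [0.5814 0.19   0.0605] [242.7 163.4]
front top p 0.7 [0.5075 0.1952 0.1894] [229.7 177.6]
pointer top p 0.62 [0.4417 0.1991 0.0461] [236.1 212.5]
carousel top p 0.85 [0.5795 0.1894 0.0617] [242.8 164. ]
24.9833 [0.50602614 0.19398086 0.17818004] [3.14093516e+00 1.61346530e-03 3.07660827e+00] [5.16192093 0.62263941 1.83149718] 0.02161171541556946 s 0.22631338901630205 x 0.4924129225844418 19.999927282333374
```

View pics/f1.png

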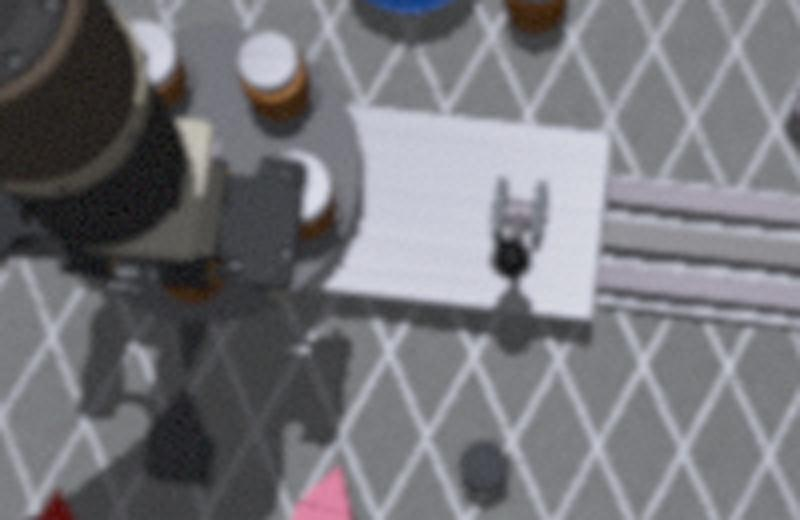

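The view shows the gripper over the front jar at (195,285), the ball at (512,258) leaning to the robot, and the mark at (180,440) under the pointer (190,340). As a last check I take the carousel angle from the two back lids in the scene camera.

```bash
python3 - <<'E'
from h import *
d=np.median([arm.grab_frame("scene")[1] for _ in range(4)],0);p,f,M,c=cam("scene")
v,u=np.mgrid[0:400,0:640];P=np.stack([(u-p["cx"])/f*d,(v-p["cy"])/f*d,d],-1)@M.T+c
ey=np.array([.0647,.9979,0]);ex=np.array([.9979,-.0647,0])
A=.5670*ex+.2268*ey
for a in(72,144,216,288):
    t=np.radians(a);n=A-.075*(np.cos(t)*ex+np.sin(t)*ey)
    k=(np.hypot(P[...,0]-n[0],P[...,1]-n[1])<.034)&(P[...,2]>.136)&(P[...,2]<.153)
    z=np.percentile(P[k][:,2],80);q=P[k&(P[...,2]>z-.004)]
    (x,y),r=cv2.minEnclosingCircle((q[:,:2]*1000).astype(np.float32));m=q.mean(0)
    print(a,len(q),"ex,ey mean",(m@ex).round(4),(m@ey).round(4),"nominal",(n@ex).round(4),(n@ey).round(4),"circ",round((x*.9979-y*.0647),1),round(x*.0647+y*.9979,1),round(r,1))
s=arm.get_state();e=s["eef_pos"];print(s["t"],e@ey,e@ex,s["force"],s["width"])
E
python3 bl.py | tail -3
```

```text
72 130 ex,ey mean 0.5522 0.1555 nominal 0.5438 0.1555 circ 550.2 156.0 24.4
144 104 ex,ey mean 0.6347 0.184 nominal 0.6277 0.1827 circ 633.1 184.7 20.2
216 137 ex,ey mean 0.6329 0.2723 nominal 0.6277 0.2709 circ 632.5 274.1 24.5
288 119 ex,ey mean 0.5485 0.2974 nominal 0.5438 0.2981 circ 546.5 298.2 24.6
25.1833 0.22633152412981788 0.49240657585039826 [5.16234157 0.3777996  1.63809082] 0.02146201215616651
along rail 0.14655289791712092 ex -0.0005961234162757835 z -0.0013685866451004225
along rail 0.1447032023419232 ex -0.0016348041651905757 z -0.0013895460839902785
expected uv shift [ 48.8 -11.4] got [ 48.61818182 -11.38321678] px per 10mm ex [1.5 1.8]
```

All cues say the knob is about 1 mm short tangentially. I nudge it by that much, ease the radial push, and stay gripped.

Call:
move_arm(
  rows=[
    {"translation": [-0.03, 0.05, 0], "rot": [0, 0, 0], "hand": 1},
    {"translation": [-0.06, 0.1, 0], "rot": [0, 0, 0], "hand": 1},
    {"translation": [-0.06, 0.1, 0], "rot": [0, 0, 0], "hand": 1},
    {"translation": [-0.06, 0.1, 0], "rot": [0, 0, 0], "hand": 1},
    {"translation": [-0.06, 0.1, 0], "rot": [0, 0, 0], "hand": 1},
    {"translation": [-0.06, 0.1, 0], "rot": [0, 0, 0], "hand": 1},
    {"translation": [-0.06, 0.1, 0], "rot": [0, 0, 0], "hand": 1},
    {"translation": [-0.06, 0.1, 0], "rot": [0, 0, 0], "hand": 1},
  ],
)

```text
t: 25.9
eef_pos: [0.5061, 0.1948, 0.1781]
ee_rot: [-3.141, 0.0, 3.077]
force: [3.0, 0.2, 4.9]
width: 0.0215
gripper_force: 20.0
```

```bash
python3 fin.py; python3 -c "
from h import *
print(arm.job_done())"
```

```text
knob_top scene p 0.53 [0.5086 0.1924 0.1917] [387.6 162.8]
front scene p 0.65 [0.5082 0.1954 0.1897] [388.4 163.1]
carousel scene p 0.7 [0.5855 0.1902 0.0663] [397.3 210.8]
ball scene p 0.56 [ 0.5203 -0.0264  0.1268] [323.1 201.2]
knob_top top p 0.56 [ 0.5627 -0.0332  0.003 ] [320.6 178.5]
front top p 0.95 [0.5051 0.1927 0.19  ] [230.5 178.6]
pointer top p 0.61 [0.4412 0.1982 0.0446] [236.5 212.8]
carousel top p 0.77 [0.5804 0.191  0.0595] [242.4 163.9]
26.4 [0.50611962 0.19481365 0.17814614] [-3.14152100e+00  5.18655335e-04  3.07672300e+00] [ 2.87674252 -1.99906891  5.74975253] 0.02138930451168031 s 0.22715047710091837 x 0.4924523276255825 20.000656843185425
the job is handed in; nothing more can be done
None
```

I handed the job in at about 26 s: the carriage pointer measured within about 0.2 mm of the dark pointed mark, the lever is back against its locked stop, and the knobbed jar is held by its knob at the front, within about 1 mm of the pointer by my measurements. The first slide stopped about 2.7 mm short, so I unlocked, corrected and relocked, then pressed the lever home again before turning the carousel.

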